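Back the belt ratchet off one notch

ROBOT

A 6-joint arm with a two-finger parallel gripper is mounted at the origin on the work surface. World frame = base frame: x ahead of the robot, y to its left, z up, the work surface at z = 0. Lengths are in mm, angles in rad, forces in N, time in s.
With the tool pointing down it reaches from about 275 to 1000 mm from the base axis. Payload 8.4 kg.
Tool frame: the origin (TCP) lies at the very end of the fingers, on their centre line; the grasp point (between the pads) lies 19 mm behind it; y points along the fingers, x is the direction in which the jaws open and shut, and the axes are right-handed (so a half turn about y gives the same grasp; the last joint's range is limited). The gripper opens to 85 mm and grips with 20 to 120 N. Pads are 22 mm wide; open, the fingers measure 114 mm over their backs; the gripper's body (76 mm by 85 mm) begins 54 mm behind the grasp point. The pads swing forward as they close: fully open they stand 13 mm farther back than shut.
Start: joints at [-1.106, 0.353, 1.633, -0, 1.155, -0.002], TCP at [281.268, -558.136, 231.281] pointing down, gripper open.
Joint ranges: [-2.63, 2.63], [-0.92, 2.1], [0.06, 2.66], [-1.3, 4.44], [0, 2.69], [-3.02, 3.02]. Speed limits (rad/s): [2.22, 2.22, 2.79, 3.14, 3.14, 3.14].

INTERFACE

Orientations are given as [roll, pitch, yaw] about the fixed x, y, z axes, in that order (R = Rz(yaw) Ry(pitch) Rx(roll)).
In Python, from rig import r gives the robot as it stands.
- The arm moves only by the tool servo_tool, never from a script. Its argument "motion" is a list of rows, each a list of 7 numbers: the opening, from -1 (shut) to 1 (fully open), then the shift along the tool's x, y, z in m, then the turn, a rotation vector about the tool's x, y, z in units of 10 degrees (1.0 is 10 degrees). A call has 1 to 12 rows; each row is the pose to reach, as a shift and turn from the pose commanded when the call began, along the tool's axes at that moment; what a row does not reach only later rows make up. A row lasts 1/8 s, in which the tool goes at most 62.5 mm and 10.7 degrees, less where a joint would pass 70% of its speed; a pose out of reach is approached as far as the arm can. A call with a gripper value outside its range is refused whole. The fingers move at their own pace and stop on an object; "grip_force" is the grip in N (left out, the last holds). Time passes only in rows, so rows that repeat a pose let the fingers close. It gives the time, the measured TCP pose, the force and the opening at its end, in the units of the state.
- r.sense(): the state, without advancing time (a new reading comes with each control period).
- r.grab_frame(name): name is "scene" or "top" or "wrist"; returns the picture (400x640x3 uint8, red, green, blue); there is no depth.
- r.calibration(name): a dict with "fx", "fy", "cx", "cy" (pixels), "distortion" ([k1, k2, p1, p2, k3] as OpenCV has them; the pictures are not rectified), "R" (3x3) and "t" (3): a world point X has camera coordinates R X + t; the wrist camera has in their place "mount" (4x4, takes a point from camera to tool coordinates, whose origin is the TCP and whose axes are the tool frame's). Camera axes: x right, y down, z forward; pixel columns grow to the right and rows downward; lengths in mm; the calibration is good to about 2 mm. A picture is of the moment at which its call begins: read the wrist's pose just before it. calibration takes no time and is no camera call.
- r.sign_off(): hands the job in, once; it reports no verdict.
The state is a dict: "clock": time; "qpos": joint angles; "qvel": joint speeds; "joint_efforts": joint torques, N m; "eef_pos": TCP position; "tcp_rot": TCP orientation; "contact_force": force on the tool from outside, world axes, zero at the start; "wrist_torque": the same for the moment, N m; "opening": opening from 0.0 (shut) to 1.0 (fully open).
Only numpy, scipy, OpenCV 4.12 (cv2) and the standard library are available. Lean on these libraries where they do the work, as an engineer would, in place of code of your own. Each camera call takes 0.05 s, during which the arm holds its last target. There are 200 camera calls.

TASK

The print belt is too tight: ease it by one notch. With a fingertip, lift the ratchet pawl clear of the teeth by its side peg, push the spoked wheel backward (its top away from the robot's side of the unit) by exactly one notch, then press the pawl fully back down into that notch and draw the hand clear. Nothing is to be picked up, and the loose things round about must be left where they are.

Things in the scene. Friction and masses are not known exactly. Their poses are not given: they have to be found in the camera images.
- belt_unit: Fixed belt-bed unit of a belt 3D printer on a dark steel base plate (300 x 340 x 10 mm). Origin on the table top straight below the middle of its ratchet wheel; z up; the robot's side is the unit's -x side, where you stand. The wheel's axle lies along the unit's y. All x, y, z offsets given for the other entries are in this unit's frame, z above the table.
- hub (a point): Middle of the toothed steel ratchet wheel, on its axle: x = 0, y = 0, z = 105 mm. 14 mm thick, 10 teeth, root radius 42, tip radius 56 mm. Beside it an aluminium bearing cheek at y -28 to -20 mm, |x| < 18 mm, up to z = 122 mm; the fork that carries the pawl stands at x 67 to 85 mm, |y| < 16 mm, up to z = 172 mm.
- belt_top (a point): Middle of the top of the black belt bed: x = 100, y = 190, z = 135 mm. The bed with its side plates spans x -30 to 230 mm, y 94 to 286 mm.
- wheel (a joint): Wheel angle, rad; grows backward (top towards the unit's +x). One notch = 0.628. Starts at -0.16 to -0.03. With the pawl down it plays loosely from about -0.28 to 0, or one notch back 0.35 to 0.63, where it stops. Stays where left (friction 0.09 N m). If left at 0.25 to 0.35, pressing the pawl down wedges it on into the notch; past 0.63 the pawl lands on a tooth: push it forward again.
- spoke_end (a point): Centre of the black ball, 18 mm across, at the end of the uppermost of 5 steel spokes (10 mm thick, 72 degrees apart), 86 mm from the axle, at y = 70 mm. With wheel at 0 this spoke leans 18 degrees from upright towards -x (ball 187 mm above the table); one notch on it leans 18 degrees to +x. The point turns with the wheel. About 1 N at the ball, pushed from its -x side, turns the free wheel.
- pawl (a joint): Pawl angle, rad: 0 fully down in a notch, grows as it is lifted, stop at 0.7. Its stiff hinge (0.12 N m, about 1 N at the peg) keeps it wherever it is left: it neither drops nor springs back. Its nose is clear of the teeth above about 0.15; going to 0.3 to 0.5 is comfortable.
- pawl_peg (a point): On the axis of the pawl's lifting peg, a round steel bar 10 mm thick along y that sticks out sideways from the pawl's free end, from y = 0 to -90 mm; this point is at y = -55 mm. Pawl down: x = -45, z = 190 mm, with free space all round and under it from y = -32 mm outward. The point moves with the pawl.
- pawl_hinge (a point): On the pawl's hinge axis, parallel to y: x = 74, y = 0, z = 161 mm. The peg's axis is 122 mm from it, so the lifted peg moves up and a little to +x (pawl at 0.5 rad: 53 mm higher, 28 mm further to +x).
- badge_a: Bystander: loose printed round badge with a stub, 48 mm across, 11 mm thick, on the belt; origin under its middle.
- badge_b: Bystander: a second such badge on the belt.
- scraper: Bystander: flat black-handled scraper, 200 mm long, on the table before the unit; origin under its middle, long axis x.
- jar: Bystander: amber glass jar with a black cap, 60 mm across, 75 mm high, standing on the table at the unit's -y side; origin under its middle.
- driver: Bystander: grey screwdriver, 160 mm long, lying on the table; origin under its middle, long axis x.
- spool: Bystander: filament spool lying flat on the table, 200 mm across, 60 mm high; origin under its middle.
- tray: Bystander: empty grey open tray 160 x 120 x 40 mm on the table; origin under its middle.

How it is judged (in metres and radians):
On the way, in this order (a step that is already met when the one before it is completed fails the run):
1. the pawl is lifted clear of the teeth, the wheel still in its first notch (value of joint pawl above 0.16 rad and value of joint wheel between -0.3 and 0.12 rad), for 0.2 s.
2. the wheel is pushed back about one notch while the pawl is up (value of joint pawl above 0.12 rad and value of joint wheel between 0.22 and 0.75 rad), for 0.1 s.
At the end, for the whole second after the job is handed in: The pawl is fully down (within 0.05 rad of its stop) in the next notch: the wheel stands one notch further back, between 0.27 and 0.69 rad, at rest, and every bystander is within 15 mm of where it started (value of joint pawl below 0.05 rad and value of joint wheel between 0.27 and 0.69 rad and velocity of joint wheel between -0.1 and 0.1 rad/s and distance of each of badge_a, badge_b, scraper, jar, driver, spool, tray from where it was at the start of the episode below 0.015 m); the robot touches nothing.
It fails at once if a loose bystander is lifted, carried or shoved more than 15 mm (distance of any of badge_a, badge_b, scraper, jar, driver, spool, tray from where it was at the start of the episode above 0.015 m).
It fails at once if the wheel is pushed back by two notches or more (value of joint wheel above 1.15 rad).
It also fails if it takes over 59 s, if anything falls off the work surface, if the arm or the gripper's body presses on something with over 40 N, if the wrist force passes 120 N, or if a joint passes its speed limit or range.

## Working session

There is one attempt and no reset: what is moved stays moved. The work goes in short steps, Python scripts to look and compute and a tool call to move; the robot and the scene stay as the last step left them, time stands still between calls to the robot, and variables do not carry over. Pictures are saved under pics/ and viewed, on a budget of 10 in all, crops included, one or two more only if the job needs it, and the job is handed in when it is done.

Besides the shell and the picture viewer there is one more tool, called after "Request:" as a command line: name --pt "numbers of a row" for each row, then --argument value for the rest. servo_tool: Moves the arm, as the interface text tells. Its arguments: {"type":"object","properties":{"motion":{"type":"array","items":{"type":"array","items":{"type":"number"}}},"grip_force":{"type":"number"}},"required":["motion"]}

```bash
mkdir -p pics
python3 - <<'E'
from rig import r
import cv2
print(r.sense())
for n in("scene","top"):
    cv2.imwrite(f"pics/{n}0.png",r.grab_frame(n)[:,:,::-1])
    c=r.calibration(n);print(n,c)
print(r.calibration("wrist"))
E
```

```text
{'clock': 0.0, 'qpos': array([-1.10640085e+00,  3.53655370e-01,  1.63412494e+00, -6.01288294e-07,
        1.15518495e+00, -2.38199525e-03]), 'qvel': array([ 2.98642925e-04, -7.28352192e-04, -7.28724717e-04,  1.46774705e-04,
       -8.68393451e-04,  5.74073411e-05]), 'joint_efforts': array([-3.73067640e-03, -6.05265856e+01, -3.42070198e+01, -1.21592534e-04,
        9.34201613e-03,  3.44834689e-05]), 'eef_pos': array([ 281.05793501, -557.71780145,  230.56109827]), 'tcp_rot': array([-1.57079361e+00,  1.37260591e-03, -1.10401861e+00]), 'contact_force': array([0.39327818, 0.05653901, 0.77767289]), 'wrist_torque': array([ 0.0424334 , -0.04140419,  0.05045653]), 'opening': 0.9983468315918057}
scene {'fx': 386.2951851756189, 'fy': 386.2951851756189, 'cx': 318.4069331657142, 'cy': 193.39790215782827, 'distortion': array([-0.09411206,  0.        ,  0.        ,  0.        ,  0.        ]), 'R': array([[ 0.75478418,  0.65590677, -0.00933602],
       [ 0.43259347, -0.50840465, -0.74457209],
       [-0.49311635,  0.55795253, -0.66747677]]), 't': array([-413.48365595, -135.63017649, 1368.56477638])}
[... 241 characters left out ...]
48526],
       [-0.97306914, -0.02746714, -0.22887113],
       [ 0.22861738,  0.01209033, -0.97344127]]), 't': array([  -8.35752211,  587.22782736, 1150.95722675])}
{'fx': 287.5246813308489, 'fy': 287.5246813308489, 'cx': 316.56897666027834, 'cy': 204.0318554283694, 'distortion': array([0.01376176, 0.        , 0.        , 0.        , 0.        ]), 'mount': array([[ 9.99999878e-01, -4.93717103e-04, -3.21375340e-05,
         1.11661315e+00],
       [-1.06793453e-04, -2.78816632e-01,  9.60344352e-01,
        -1.43199982e+02],
       [-4.83098910e-04, -9.60344231e-01, -2.78816650e-01,
         7.09568091e+01],
       [ 0.00000000e+00,  0.00000000e+00,  0.00000000e+00,
         1.00000000e+00]])}
```

View pics/scene0.png

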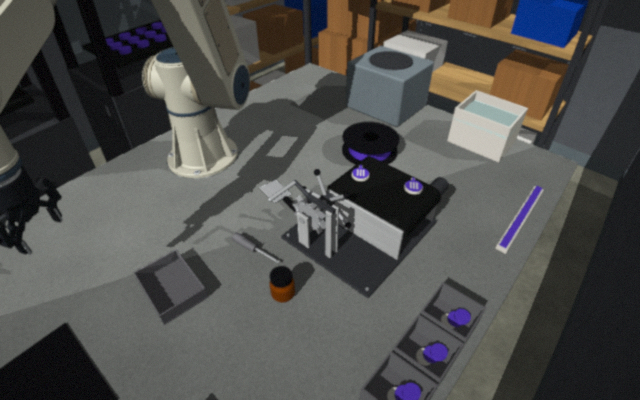

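View pics/top0.png

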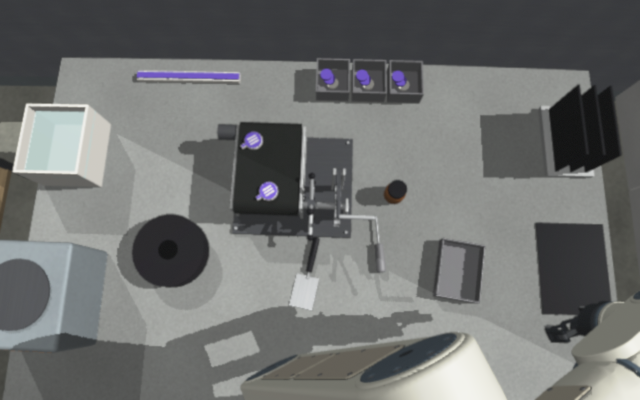

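Run:
```python
import cv2,numpy as np
a=cv2.imread("pics/top0.png")[105:275,220:420];b=cv2.imread("pics/scene0.png")[150:310,230:460]
a=cv2.resize(a,None,fx=4,fy=4,interpolation=2)[:600];b=cv2.resize(b,None,fx=3.478,fy=3.478,interpolation=2)
cv2.imwrite("pics/a.png",a);cv2.imwrite("pics/b.png",b)
```

```text
(no output)
```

View pics/a.png

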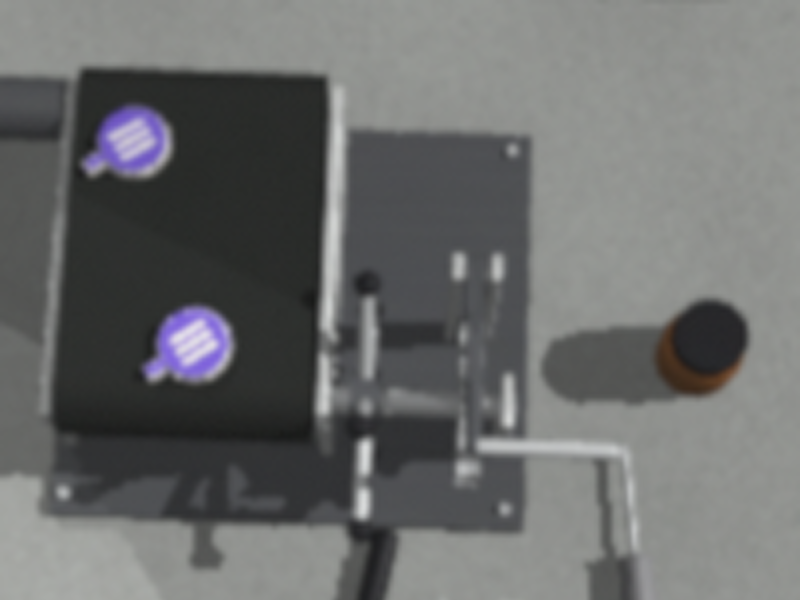

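View pics/b.png

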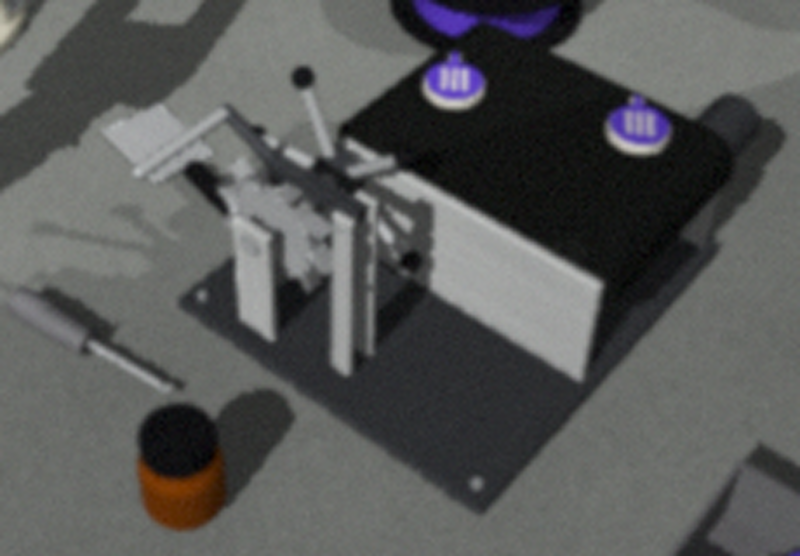

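```bash
cat > fit.py <<'E'
from rig import r
import cv2,numpy as np
from scipy.optimize import least_squares
def proj(n,P):
    c=r.calibration(n);K=np.array([[c['fx'],0,c['cx']],[0,c['fy'],c['cy']],[0,0,1]])
    return cv2.projectPoints(np.atleast_2d(P).astype(float),cv2.Rodrigues(c['R'])[0],c['t'],K,c['distortion'])[0][:,0]
def U(p,P): # unit->world
    c,s=np.cos(p[2]),np.sin(p[2]);P=np.atleast_2d(P)
    return P@np.array([[c,s,0],[-s,c,0],[0,0,1.]])+[p[0],p[1],0]
E
python3 - <<'E'
from fit import *
T=lambda u,v:(220+u/4,105+v/4);S=lambda u,v:(230+u/3.478,150+v/3.478)
def ball(w,k):
    a=-np.radians(18)+w+k*np.radians(72);return [86*np.sin(a),70,105+86*np.cos(a)]
def obs(p):
    px,py,w=p[3:]
    return [("top",(76,0,172),T(477,265)),("top",(0,-24,122),T(508,400)),("top",(-45,-90,190),T(628,450)),
    ("top",(px,py,10),T(522,530)),("top",(px+300,py,10),T(528,135)),("top",(px,py+340,10),T(40,515)),
    ("scene",(-45,-90,190),S(138,173)),("scene",(px,py,10),S(180,303)),("scene",(px+300,py,10),S(483,513)),
    ("scene",ball(w,0),S(303,76)),("top",ball(w,0),T(366,424)),("top",ball(w,1),T(368,282)),("scene",(-45,-5,190),S(226,110))]
def res(p,full=0):
    e=np.array([proj(n,U(p,P))[0]-q for n,P,q in obs(p)]);return e if full else e.ravel()
s=least_squares(res,[700,30,0,-120,-50,-.1],loss='soft_l1',x_scale=[50,50,.1,50,50,.1])
print(s.x.round(3));print(res(s.x,1).round(1))
p=s.x
for P in [(-45,-55,190),ball(p[5],0),(0,0,105)]:print(U(p,P).round(1))
E
```

```text
[ 5.59203e+02 -5.02770e+01 -5.00000e-03 -6.94180e+01 -4.25220e+01
 -7.50000e-02]
[[-0.1 -0.2]
 [-0.2 -0.5]
 [-2.  -0.2]
 [-0.2 -0.5]
 [-0.1 -1. ]
 [ 1.3 -0.7]
 [-1.8  0.6]
 [-1.1 -2. ]
 [-0.2 -1.6]
 [-0.4  0.1]
 [-1.3 -0.2]
 [-0.2 -0.1]
 [-2.1  1. ]]
[[ 513.9 -105.1  190. ]]
[[526.9  19.9 184.6]]
[[559.2 -50.3 105. ]]
```

```bash
cat > go.py <<'E'
from rig import r
import numpy as np
from scipy.spatial.transform import Rotation as Ro
def go(x,y,z,t):
    s=r.sense();A=Ro.from_euler('xyz',s['tcp_rot']);t=np.radians(t)
    ty=np.array([np.cos(t),0,-np.sin(t)]);tx=np.array([np.sin(t),0,np.cos(t)])
    B=Ro.from_matrix(np.c_[tx,ty,np.cross(tx,ty)])
    print('shift',(A.inv().apply(np.array([x,y,z])-s['eef_pos'])/1000).round(4),'turn',(np.degrees((A.inv()*B).as_rotvec())/10).round(3))
E
python3 -c "
from go import *
go(370,-112,260,90);go(370,-112,260,50)"
```

```text
shift [-0.3581 -0.0289  0.28  ] turn [-4.000e-03 -6.326e+00 -6.000e-03]
shift [-0.3581 -0.0289  0.28  ] turn [ 2.2   -6.058 -3.585]
```

Request:
servo_tool --pt "-1 -0.358 -0.029 0.28 0 -6.33 0" --pt "-1 -0.358 -0.029 0.28 0 -6.33 0" --pt "-1 -0.358 -0.029 0.28 0 -6.33 0" --pt "-1 -0.358 -0.029 0.28 0 -6.33 0" --pt "-1 -0.358 -0.029 0.28 0 -6.33 0" --pt "-1 -0.358 -0.029 0.28 0 -6.33 0" --pt "-1 -0.358 -0.029 0.28 0 -6.33 0" --pt "-1 -0.358 -0.029 0.28 0 -6.33 0" --pt "-1 -0.358 -0.029 0.28 0 -6.33 0" --pt "-1 -0.358 -0.029 0.28 0 -6.33 0" --pt "-1 -0.358 -0.029 0.28 0 -6.33 0"

```text
clock: 1.48
eef_pos: [370.0, -113.3, 260.1]
tcp_rot: [-1.571, 0.0, -0.001]
contact_force: [-0.2, -0.3, 0.5]
opening: 0.005
```

```bash
python3 -c "
from go import *
print(r.sense()['qpos'].round(3));go(400,-112,200,45);go(420,-112,200,30)"
```

```text
[-0.301 -0.068  2.066 -0.     1.144 -0.3  ]
shift [0.0301 0.0601 0.0013] turn [ 2.000e-03 -4.000e-03 -4.503e+00]
shift [0.0501 0.0601 0.0014] turn [ 3.000e-03 -4.000e-03 -6.003e+00]
```

Request:
servo_tool --pt "-1 0.05 0.06 0 0 0 -4.5" --pt "-1 0.05 0.06 0 0 0 -4.5" --pt "-1 0.05 0.06 0 0 0 -4.5" --pt "-1 0.05 0.06 0 0 0 -4.5" --pt "-1 0.05 0.06 0 0 0 -4.5" --pt "-1 0.05 0.06 0 0 0 -4.5"

```text
clock: 2.22
eef_pos: [424.2, -98.8, 199.7]
tcp_rot: [-1.522, -0.71, 0.002]
contact_force: [-0.1, 1.0, -0.4]
opening: -0.0
```

```bash
python3 -c "
from go import *
print(r.sense()['qpos'].round(3));go(430,-112,165,25)"
```

```text
[-0.53  -0.115  2.498  1.23   0.407 -1.63 ]
shift [-0.0183  0.0294 -0.0147] turn [-0.288 -0.052 -2.433]
```

```bash
python3 -c "
from go import *
print(r.sense()['eef_pos']);go(470,-112,140,42)"
```

```text
[424.19959335 -98.75541667 199.74379366]
shift [-0.0042  0.0744 -0.017 ] turn [-0.291 -0.009 -0.733]
```

Request:
servo_tool --pt "-1 -0.006 0.05 0 0 0 0" --pt "-1 -0.006 0.077 0 0 0 0" --pt "-1 -0.006 0.077 0 0 0 0" --pt "-1 -0.006 0.077 0 0 0 0"

```text
clock: 2.72
eef_pos: [469.6, -94.0, 136.1]
tcp_rot: [-1.519, -0.705, 0.002]
contact_force: [0.1, -0.3, 0.0]
opening: -0.001
```

```bash
python3 -c "
from go import *
print(r.sense()['qpos'].round(3));go(500,-112,150,40)
import cv2
cv2.imwrite('pics/w1.png',r.grab_frame('wrist')[:,:,::-1])"
```

```text
[-0.43   0.143  2.487  1.934  0.347 -2.298]
shift [ 0.0321  0.0081 -0.0185] turn [-0.304 -0.019 -0.96 ]
```

View pics/w1.png

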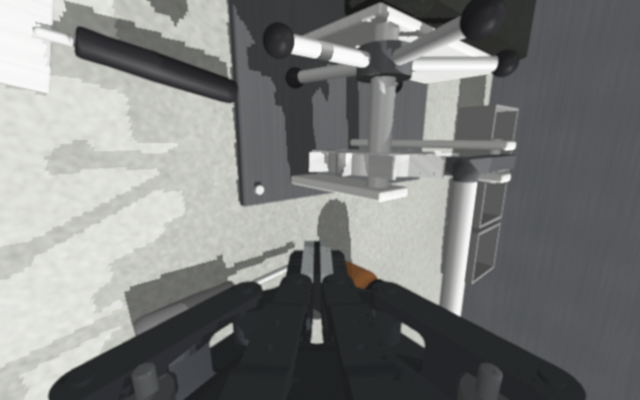

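```bash
python3 -c "
from go import *
go(506,-115,150,42)"
```

```text
shift [ 0.0363  0.0125 -0.0219] turn [-0.305 -0.01  -0.754]
```

Request:
servo_tool --pt "-1 0.036 0.012 -0.022 -0.3 0 -0.5" --pt "-1 0.036 0.012 -0.022 -0.3 0 -0.5" --pt "-1 0.036 0.012 -0.022 -0.3 0 -0.5" --pt "-1 0.036 0.012 -0.022 -0.3 0 -0.5"

```text
clock: 3.28
eef_pos: [505.5, -114.8, 151.4]
tcp_rot: [-1.571, -0.795, 0.001]
contact_force: [-0.1, -0.4, 0.3]
opening: -0.002
```

```bash
python3 -c "
from go import *
s=r.sense();print(s['qpos'].round(3),s['eef_pos'],s['tcp_rot'],s['contact_force']);go(508,-113,166,42);go(530,-113,215,42)"
```

```text
[-0.421  0.177  2.466  2.252  0.386 -2.594] [ 505.48627146 -114.81535825  151.37438437] [-1.57087176e+00 -7.95431604e-01  1.00586581e-03] [-0.07970368 -0.43420245  0.34920367]
shift [ 0.0122 -0.0084  0.0018] turn [-0.004  0.004 -0.243]
shift [ 0.0626 -0.027   0.0018] turn [-0.004  0.004 -0.243]
```

Request:
servo_tool --pt "-1 0.012 -0.008 0 0 0 0" --pt "-1 0.022 -0.014 0 0 0 0" --pt "-1 0.034 -0.02 0 0 0 0" --pt "-1 0.046 -0.024 0 0 0 0" --pt "-1 0.054 -0.026 0 0 0 0" --pt "-1 0.062 -0.027 0 0 0 0" --pt "-1 0.062 -0.027 0 0 0 0"

```text
clock: 4.15
eef_pos: [529.9, -114.7, 214.6]
tcp_rot: [-1.572, -0.796, 0.002]
contact_force: [-0.1, -0.6, -0.1]
opening: -0.0
```

```bash
python3 -c "
from go import *
import cv2
s=r.sense();print(s['qpos'].round(3),s['eef_pos'],s['tcp_rot'],s['contact_force'])
a=r.grab_frame('scene')[150:310,230:460,::-1]
a=cv2.resize(a,None,fx=3.478,fy=3.478,interpolation=2)
cv2.imwrite('pics/s2.png',a)"
```

```text
[-0.388  0.037  2.374  1.666  0.275 -1.95 ] [ 529.89178515 -114.71761498  214.62968431] [-1.57180084 -0.79585796  0.00208422] [-0.0502665  -0.62576921 -0.07590492]
```

View pics/s2.png

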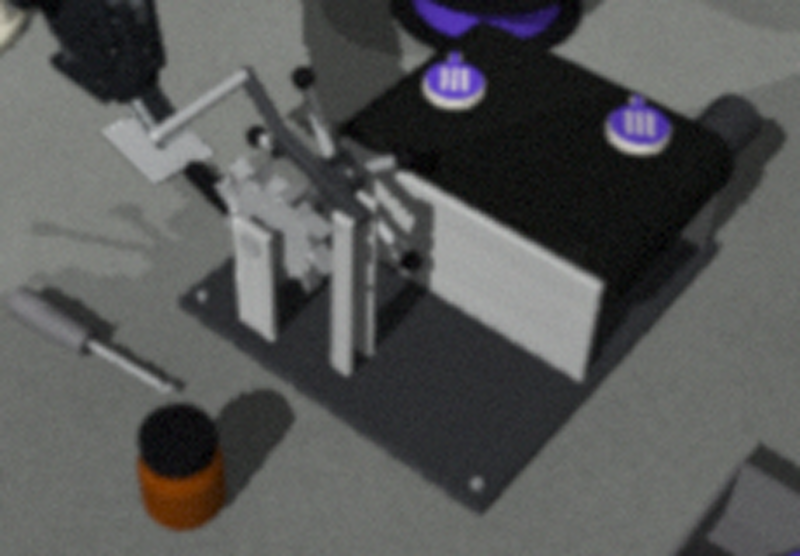

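```bash
cat >> fit.py <<'E'
p0=[559.2,-50.3,-.005]
def peg(t,y):
    c,s=np.cos(t),np.sin(t);return (74-119*c+29*s,y,161+29*c+119*s)
def ball(w,k=0):
    a=-np.radians(18)+w+k*np.radians(72);return [86*np.sin(a),70,105+86*np.cos(a)]
S=lambda P:((proj("scene",U(p0,P))-[230,150])*3.478).round()[0]
E
python3 -c "
from fit import *
for t in (0,.2,.25,.3,.35,.4,.5):print(t,S(peg(t,-90)),S(peg(t,-5)))
for w in (-.1,-.05,0):print(w,S(ball(w)))
from go import *
go(505,-114,207,45)"
```

```text
0 [132. 175.] [219. 114.]
0.2 [137. 155.] [225.  93.]
0.25 [139. 151.] [228.  89.]
0.3 [141. 147.] [231.  85.]
0.35 [144. 143.] [234.  81.]
0.4 [147. 139.] [237.  77.]
0.5 [154. 134.] [245.  71.]
-0.1 [299.  76.]
-0.05 [303.  77.]
0 [308.  78.]
shift [-0.0225 -0.0126  0.0007] turn [-0.003  0.007  0.058]
```

Request:
servo_tool --pt "-1 -0.022 0 0 0 0 0" --pt "-1 -0.022 -0.03 0 0 0 0" --pt "-1 -0.022 -0.06 0 0 0 0" --pt "-1 -0.022 -0.1 0 0 0 0" --pt "-1 -0.022 -0.1 0.03 0 0 0.5" --pt "-1 -0.022 -0.1 0.06 0 0 0.5" --pt "-1 -0.022 -0.1 0.1 0 0 0.5" --pt "-1 -0.022 -0.1 0.134 0 0 0.5" --pt "-1 -0.022 -0.1 0.134 0 0 0.5" --pt "-1 -0.022 -0.1 0.134 0 0 0.5"

```text
clock: 5.45
eef_pos: [442.5, 20.0, 268.0]
tcp_rot: [-1.571, -0.707, 0.001]
contact_force: [0.3, -0.6, 0.1]
opening: 0.002
```

```bash
python3 -c "
from go import *
s=r.sense();print(s['qpos'].round(3),s['eef_pos'],s['tcp_rot'],s['contact_force']);go(485,20,200,45);go(500,20,178,45)"
```

```text
[ 0.083 -0.305  2.424 -0.167  0.321  0.22 ] [442.53692451  20.0291298  267.97678292] [-1.57067559e+00 -7.07355579e-01  1.36548852e-03] [ 0.29032034 -0.59798824  0.05586058]
shift [-0.0119  0.0793 -0.0001] turn [-0.006  0.006 -0.447]
shift [-1.480e-02  1.057e-01 -1.000e-04] turn [-0.006  0.006 -0.447]
```

Request:
servo_tool --pt "-1 -0.016 0.05 0 0 0 0" --pt "-1 -0.016 0.09 0 0 0 0" --pt "-1 -0.016 0.104 0 0 0 0" --pt "-1 -0.016 0.104 0 0 0 0"

```text
clock: 5.95
eef_pos: [495.5, 15.8, 190.5]
tcp_rot: [-1.576, -0.704, 0.001]
contact_force: [0.2, -0.8, 0.5]
opening: -0.001
```

```bash
python3 -c "
from go import *
s=r.sense();print(s['qpos'].round(3),s['eef_pos'],s['tcp_rot'],s['contact_force']);go(552,20,179,49.5)
import cv2
cv2.imwrite('pics/w3.png',r.grab_frame('wrist')[:,:,::-1])"
```

```text
[ 0.058 -0.013  2.435 -1.183  0.046  1.226] [495.47510663  15.84993658 190.47060634] [-1.57598789e+00 -7.03547098e-01  9.18513202e-04] [ 0.19837107 -0.77878559  0.47687871]
shift [0.0357 0.0453 0.0043] turn [ 0.026  0.004 -0.019]
```

View pics/w3.png

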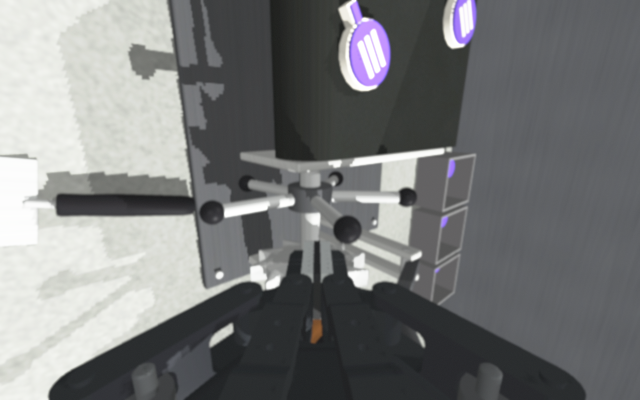

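```bash
python3 -c "
from go import *
go(485,20,184,65)"
```

```text
shift [-0.0122 -0.0028  0.0039] turn [0.023 0.005 1.527]
```

Request:
servo_tool --pt "-1 -0.012 -0.003 0.004 0 0 1.5" --pt "-1 -0.012 -0.003 0.004 0 0 1.5" --pt "-1 -0.012 -0.003 0.004 0 0 1.5" --pt "-1 -0.012 -0.003 0.004 0 0 1.5" --pt "-1 -0.012 -0.003 0.004 0 0 1.5"

```text
clock: 6.62
eef_pos: [485.4, 20.5, 186.6]
tcp_rot: [-1.573, -0.445, -0.002]
contact_force: [0.2, -1.1, -0.8]
opening: -0.0
```

```bash
python3 -c "
from go import *
s=r.sense();print(s['qpos'].round(3),s['eef_pos'],s['tcp_rot'],s['contact_force']);go(500,20,184,65);go(547,20,184,65)"
```

```text
[ 5.900e-02  2.000e-03  2.277e+00 -6.900e-02  4.190e-01  1.180e-01] [485.36004257  20.52591598 186.61807401] [-1.57263221 -0.44461955 -0.00216457] [ 0.23266053 -1.06319399 -0.82890146]
shift [ 0.0121  0.0087 -0.0005] turn [ 0.016 -0.011  0.047]
shift [ 0.0545  0.0289 -0.0003] turn [ 0.016 -0.011  0.047]
```

Request:
servo_tool --pt "-1 0.012 0.008 0 0 0 0" --pt "-1 0.018 0.011 0 0 0 0" --pt "-1 0.024 0.014 0 0 0 0" --pt "-1 0.03 0.017 0 0 0 0" --pt "-1 0.036 0.02 0 0 0 0" --pt "-1 0.042 0.023 0 0 0 0" --pt "-1 0.048 0.026 0 0 0 0" --pt "-1 0.051 0.027 0 0 0 0" --pt "-1 0.054 0.029 0 0 0 0" --pt "-1 0.054 0.029 0 0 0 0"

```text
clock: 7.88
eef_pos: [545.9, 19.8, 182.7]
tcp_rot: [-1.575, -0.443, -0.001]
contact_force: [-0.8, 0.2, -0.2]
opening: 0.004
```

```bash
python3 -c "
from go import *
from fit import *
s=r.sense();print(s['qpos'].round(3),s['eef_pos'],s['tcp_rot'],s['contact_force'])
a=r.grab_frame('scene')[150:310,230:460,::-1]
a=cv2.resize(a,None,fx=3.478,fy=3.478,interpolation=2)
cv2.imwrite('pics/s4.png',a)
for w in (0,.2,.3,.4,.5,.6):print(w,[S(ball(w,k)) for k in (-1,0,1,2)])"
```

```text
[ 0.05   0.11   2.17  -0.064  0.42   0.104] [545.87554744  19.75835558 182.65527481] [-1.57511941e+00 -4.43013126e-01 -6.78990228e-04] [-0.81185309  0.20570337 -0.19469784]
0 [array([253., 127.]), array([308.,  78.]), array([408., 166.]), array([403., 263.])]
0.2 [array([254., 112.]), array([325.,  83.]), array([417., 186.]), array([391., 267.])]
0.3 [array([255., 105.]), array([334.,  87.]), array([420., 196.]), array([384., 268.])]
0.4 [array([258.,  98.]), array([343.,  92.]), array([422., 206.]), array([377., 268.])]
0.5 [array([261.,  93.]), array([352.,  99.]), array([423., 215.]), array([369., 267.])]
0.6 [array([265.,  88.]), array([361., 106.]), array([423., 224.]), array([362., 265.])]
```

View pics/s4.png

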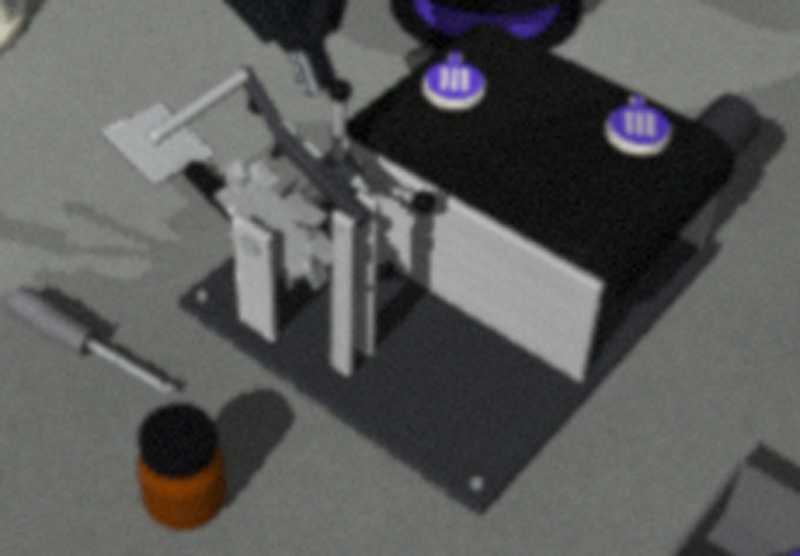

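Request:
servo_tool --pt "-1 0.004 0.002 0 0 0 0" --pt "-1 0.009 0.003 0 0 0 0" --pt "-1 0.009 0.003 0 0 0 0" --pt "-1 0.009 0.003 0 0 0 0"

```text
clock: 8.43
eef_pos: [555.4, 19.8, 184.1]
tcp_rot: [-1.575, -0.444, -0.001]
contact_force: [-0.1, 0.3, -0.5]
opening: 0.002
```

```bash
python3 -c "
from go import *
s=r.sense();print(s['qpos'].round(3),s['eef_pos'],s['tcp_rot'],s['contact_force'])
go(470,20,270,65);go(470,-113,290,65)"
```

```text
[ 0.049  0.123  2.151 -0.062  0.426  0.1  ] [555.42684903  19.75250815 184.07802376] [-1.57509493e+00 -4.43609588e-01 -6.64268080e-04] [-0.08778169  0.31101538 -0.47012767]
shift [-0.0403 -0.1143 -0.0003] turn [ 0.026 -0.004  0.042]
shift [-0.0316 -0.1317 -0.1334] turn [ 0.026 -0.004  0.042]
```

Request:
servo_tool --pt "-1 -0.027 -0.013 0 0 0 0" --pt "-1 -0.036 -0.06 0 0 0 0" --pt "-1 -0.036 -0.12 0 0 0 0" --pt "-1 -0.032 -0.132 -0.05 0 0 0" --pt "-1 -0.032 -0.132 -0.1 0 0 0" --pt "-1 -0.032 -0.132 -0.133 0 0 0" --pt "-1 -0.032 -0.132 -0.133 0 0 0" --pt "-1 -0.032 -0.132 -0.133 0 0 0"

```text
clock: 9.43
eef_pos: [469.2, -112.4, 289.9]
tcp_rot: [-1.575, -0.443, -0.002]
contact_force: [0.4, 1.0, -0.1]
opening: -0.005
```

```bash
python3 -c "
from go import *
s=r.sense();print(s['qpos'].round(3),s['eef_pos'],s['tcp_rot'],s['contact_force'])
go(535,-113,275,65)
go(535,-113,255,65)"
```

```text
[-0.336 -0.152  2.145  0.205  0.736 -0.457] [ 469.18147331 -112.40366114  289.86078482] [-1.57466423 -0.44296056 -0.00164086] [ 0.37636612  0.95403991 -0.0850826 ]
shift [ 0.0531  0.0416 -0.0003] turn [ 0.026 -0.009  0.038]
shift [ 0.0445  0.0597 -0.0003] turn [ 0.026 -0.009  0.038]
```

Request:
servo_tool --pt "-1 0.053 0.02 0 0 0 0" --pt "-1 0.053 0.042 0 0 0 0" --pt "-1 0.044 0.06 0 0 0 0" --pt "-1 0.044 0.06 0 0 0 0" --pt "-1 0.044 0.06 0 0 0 0"

```text
clock: 10.05
eef_pos: [535.2, -112.2, 255.5]
tcp_rot: [-1.575, -0.444, 0.0]
contact_force: [0.2, 0.1, 1.2]
opening: 0.0
```

```bash
python3 -c "
from go import *
from fit import *
s=r.sense();print(s['qpos'].round(3),s['eef_pos'],s['tcp_rot'],s['contact_force'])
for q in ((530,230),(526,220),(519,207),(515,199),(513,195)):go(q[0],-113,q[1],65)
a=r.grab_frame('scene')[150:310,230:460,::-1]
a=cv2.resize(a,None,fx=3.478,fy=3.478,interpolation=2)
cv2.imwrite('pics/s5.png',a)"
```

```text
[-0.282  0.007  2.085  0.198  0.628 -0.416] [ 535.2359861  -112.20111642  255.45667396] [-1.57516279e+00 -4.44073362e-01  3.64697026e-04] [0.24697582 0.10117537 1.15083755]
shift [-0.0157  0.0207 -0.0007] turn [0.024 0.002 0.044]
shift [-0.0236  0.0281 -0.0007] turn [0.024 0.002 0.044]
shift [-0.0355  0.0368 -0.0006] turn [0.024 0.002 0.044]
shift [-0.0425  0.0423 -0.0006] turn [0.024 0.002 0.044]
shift [-0.0461  0.045  -0.0006] turn [0.024 0.002 0.044]
```

View pics/s5.png

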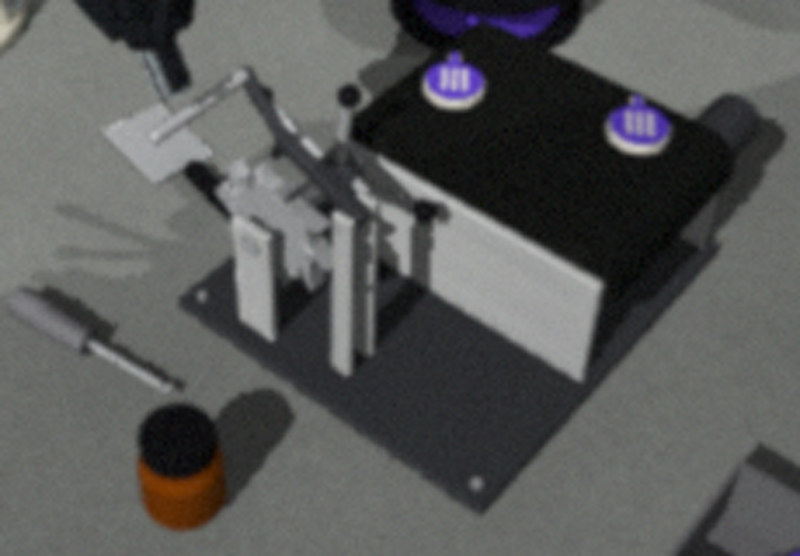

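Request:
servo_tool --pt "-1 -0.006 0.01 0 0 0 0" --pt "-1 -0.016 0.021 0 0 0 0" --pt "-1 -0.023 0.028 0 0 0 0" --pt "-1 -0.03 0.033 0 0 0 0" --pt "-1 -0.036 0.037 0 0 0 0" --pt "-1 -0.042 0.042 0 0 0 0" --pt "-1 -0.046 0.045 0 0 0 0" --pt "-1 -0.046 0.045 0 0 0 0"

```text
clock: 11.1
eef_pos: [513.1, -113.2, 194.7]
tcp_rot: [-1.575, -0.445, -0.001]
contact_force: [-1.3, 1.2, 5.3]
opening: 0.0
```

```bash
python3 -c "
from go import *
s=r.sense();print(s['eef_pos'],s['contact_force'])
for z in (191,188):go(514,-112,z,65)"
```

```text
[ 513.11903198 -113.23816506  194.6854124 ] [-1.30703669  1.1947979   5.31670489]
shift [-0.0008  0.0037  0.0013] turn [ 0.028 -0.004  0.047]
shift [-0.0021  0.0064  0.0013] turn [ 0.028 -0.004  0.047]
```

Request:
servo_tool --pt "-1 -0.001 0.002 0 0 0 0" --pt "-1 -0.001 0.002 0 0 0 0" --pt "-1 -0.001 0.002 0 0 0 0"

```text
clock: 11.48
eef_pos: [513.3, -113.5, 193.7]
tcp_rot: [-1.576, -0.446, -0.0]
contact_force: [-13.0, -0.7, 21.5]
opening: -0.001
```

Request:
servo_tool --pt "-1 0 -0.03 0 0 0 0" --pt "-1 0 -0.08 0 0 0 0" --pt "-1 -0.03 -0.12 0 0 0 0" --pt "-1 -0.03 -0.12 0 0 0 0" --pt "-1 -0.03 -0.12 0 0 0 0"

```text
clock: 12.1
eef_pos: [434.4, -112.7, 287.7]
tcp_rot: [-1.575, -0.444, -0.001]
contact_force: [0.0, 0.9, -1.1]
opening: 0.0
```

```bash
python3 -c "
from go import *
from fit import *
s=r.sense();print(s['eef_pos'],s['contact_force'])
a=r.grab_frame('scene')[150:310,230:460,::-1]
a=cv2.resize(a,None,fx=3.478,fy=3.478,interpolation=2)
cv2.imwrite('pics/s6.png',a)"
```

```text
[ 434.38385439 -112.71108069  287.72623225] [ 0.0195421   0.85938794 -1.07684839]
```

View pics/s6.png

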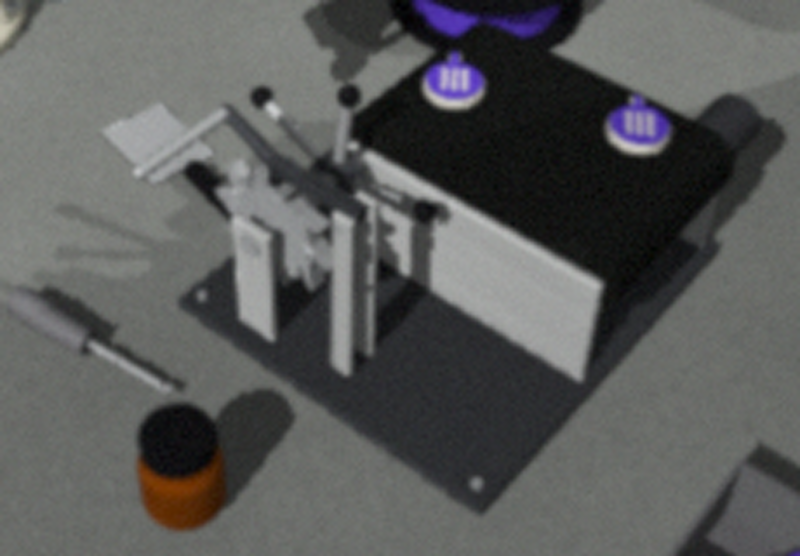

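The peg runs from (138,173) to (226,110), exactly as at the start, so the pawl is fully down. The top ball is at (349,96), which puts the wheel at about 0.47 rad. The bystanders in view have not moved.

```bash
python3 -c "
from rig import r
print(r.sign_off())"
```

```text
the job is handed in; nothing more can be done
None
```

The belt is eased by one notch and the job is handed in. No verdict was reported.

- **Lift:** I raised the pawl by its side peg with the closed fingertip, to about 0.4 rad. The wheel was still in its first notch.
- **Push:** I pushed the top spoke ball backward in two steps, taking the wheel to about 0.47 rad. The notch runs from 0.35 to 0.63.
- **Press and clear:** I pressed the peg down until it met its stop. The upward force rose to about 21 N over the last 1 mm. I then drew the hand clear, to (434, -113, 288) mm.

In the last picture the peg is exactly where it was at the start, so the pawl is fully down. The ball still reads about 0.47 rad, and the force at the hand is only noise, about 1 N. The badges, jar, driver and scraper look unmoved by eye. That final crop does not show the tray and shows only part of the spool, so I did not check those two, though the hand did not touch anything near them. The job took about 12 s.

One thing went wrong on the way: near the wrist's singular pose the tool drifted up to 18 mm sideways. I corrected this before touching anything and used a steeper tool angle for the push and the press.

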